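Lay a relay box down in its wiring fixture and lock it in

TASK

The relay box stands on end in its wiring fixture because its cable glands have just been tightened; get it ready for wiring. Push it high on its lid so that it topples onto its back on the rubber pad and lies there lid up, then push it fully home into the nest so that both glands sit in the slots of the end stop, and then swing the keeper fully across behind it. Use pushes only: never lift the box off the fixture, and leave the tools and other things lying around where they are.

Things in the scene. Friction and masses are not known exactly. Their poses are not given: they have to be found in the camera images.
- relay_box: Loose grey enclosure, 0.11 kg, 60 x 85 x 43 mm, two black glands on one end. Starts on its plain end, glands up, lid away from the nest. Origin: on its back (face opposite the lid), centre line, 48 mm from the plain end. x across the 60 mm, z out of the lid, -y to the glands. At the start -y is up and the origin 48 mm above the plate; lying lid up, z is up and the origin at the plate's top.
- box_lid (a point): Middle of the relay box's lid face, 43 mm along its z from the origin. At the start this face is upright and faces away from the nest, top edge 85 mm above the plate. Pushed there near the top, the box topples about its far bottom edge (directly below its origin) and loses balance at about 27 degrees; pushed low it slides.
- gland_end (a point): Middle of the relay box's end face that carries the glands, at its back (37 mm from the box's origin along -y). Glands: 16 mm wide, 14 mm high, 11 mm long, axes 14 mm either side of the centre line, 18 mm above the back.
- fixture: Fixed fixture. Origin under the centre of its aluminium plate, on the bench top. Plate 300 (x) x 140 (y) x 10 mm high; z up. Local +x points from the open end, where the box stands, into the nest: the box is toppled and then pushed along +x. Fully home the box's origin is at local x = 91 mm, y = 0 and its plain rear end at x = 43 mm.
- pad_centre (a point): Centre of the dark rubber landing pad let flush into the plate, 140 mm along the fixture's x, 96 mm along y; at the plate's top (10 mm above the bench).
- stop_face (a point): Middle of the front face of the upright end stop, at the plate's top, axes as the fixture's (fixture x = 128 mm). Stop 34 mm high above the plate, 12 mm thick, two slots 20 mm wide, open at the top, floor 8 mm above the plate, centred 14 mm either side of the middle line. The box's gland end touches this face when home.
- nest_mouth (a point): Middle of the nest's mouth at the plate's top (fixture x = 47 mm). From here black lead-ins, 22 mm high, about 87 mm apart, narrow over 27 mm to two straight rails 64 mm apart inside, which run on to the end stop.
- keeper (a joint): Angle (rad) of a flat steel arm 72 mm long, 12 mm wide, 8 to 18 mm above the plate. 0 to 0.2 at the start: parked beside the pad, pointing backwards and a little outwards. It grows, turning clockwise seen from above, to its stop at 1.83: square across the fixture, 2 mm behind the box when that is home. Needs about 0.5 N at the knob; stays where it is left.
- keeper_pivot (a point): Top of the keeper's vertical pivot, at fixture x = 35 mm, y = -56 mm, 23 mm above the plate.
- knob (a point): Axis of the black upright finger knob on the keeper, 58 mm from the pivot, 36 mm above the plate. Knob 15 mm diameter from 27 to 48 mm above the plate, 10 mm stem below.
- spanner_2: Bystander: combination spanner, 147 x 21 x 9 mm, lying beyond the fixture. Origin at its middle, on the bench.
- screwdriver_2: Bystander: screwdriver with yellow handle, 176 x 22 x 27 mm, lying near the fixture's open end. Origin at its middle, on the bench.
- flux_tin: Bystander: round flat tin, 53 mm diameter, 22 mm high, on the near side beside the nest. Origin under its centre.
- marker_1: Bystander: marker pen, 135 x 15 x 18 mm, lying on the near side of the fixture. Origin at its middle, on the bench.
- tape_measure: Bystander: pocket tape measure, 31 x 84 x 65 mm high, standing past the open end. Origin under its middle.
- hex_keys: Bystander: folding hex key set, 35 x 94 x 26 mm, lying past the open end. Origin under its middle.

How it is judged:
By the outcome, as a careful person would: the job done as asked, in the order asked, and still so for the second after the job is handed in, with the robot touching nothing.
It also fails if it takes over 54 s, if anything falls off the work surface, if the arm or the gripper's body presses on something with over 40 N, if the wrist force passes 120 N, or if a joint passes its speed limit or range.

ROBOT

A 7-joint arm with a two-finger parallel gripper is mounted at the origin on a cart in front of the work surface, level with it; the furniture and walls round the work are solid. World frame = base frame: x ahead of the robot, y to its left, z up, the work surface at z = 0. Lengths are in m, angles in rad, forces in N, time in s.
With the tool pointing down it reaches from about 0.4 to 0.85 m from the base axis. Payload 4.5 kg.
Tool frame: the origin (TCP) lies on the centre line of the jaws, within the pads' length; the fingertips stand r.tip_extent ahead of it and the grasp point (between the pads) is the TCP (r.tip_extent is the distance from the TCP to the fingertips, in m); z points along the fingers, y is the line along which they close (so a half turn about z gives the same grasp; the last joint's range is limited). The gripper opens to 88 mm and grips with 3 to 60 N. Pads are 18 mm wide; open, the fingers measure 123 mm over their backs; the gripper's body (75 mm by 187 mm) begins 45 mm behind the grasp point.
Start: joints at [-1.22, 0.689, -0.195, 1.565, 0.157, 0.902, -0.215], TCP at [0.195, 0.594, 0.235] pointing down, gripper open.
Joint ranges: [-3.01, 3.01], [-0.46, 2.08], [-1.47, 1.51], [0.13, 2.56], [-1, 4.14], [0.04, 2.09], [-2.66, 2.66]. Speed limits (rad/s): [2.57, 2.57, 3.14, 3.14, 3.14, 3.14, 3.14].

INTERFACE

Orientations are given as a unit quaternion [x, y, z, w].
In Python, from plant import sensors, vision, finish_job, r gives the robot as it stands. The module is installed in compiled form; this text tells all that it offers.
- The arm moves only by the tool step_arm, never from a script. Its argument "steps" is a list of rows, each a list of 2 entries, a list of its own where there are three numbers: the shift along the tool's x, y, z in cm, then the turn, a rotation vector about the tool's x, y, z in degrees. A call has 1 to 12 rows; each row shifts and turns the commanded pose from where the row before left it, along the tool's axes as they then stand; what a row does not reach is not made up. A row lasts 1/8 s, in which the tool goes at most 62.5 mm and 10.7 degrees, less where a joint would pass 70% of its speed; a pose out of reach is approached as far as the arm can. A call with a gripper value outside its range is refused whole. "claw" is the opening, from -1 (shut) to 1 (fully open), set as the call begins (left out, the last holds). The fingers move at their own pace and stop on an object; "grip_force" is the grip in N (left out, the last holds). Time passes only in rows, so rows that do not move let the fingers close. It gives the time, the measured TCP pose, the force, the opening and the grip force at its end, in the units of the state.
- sensors.get_state(): the state, without advancing time (a new reading comes with each control period).
- vision.snapshot(name): name is "side" or "top" or "wrist"; returns a dict with "img" (384x512x3 uint8, red, green, blue), "fx", "fy", "cx", "cy" (pixels), "position" and "rotation" of the camera in the world. Camera axes: x right, y down, z forward; pixel columns grow to the right and rows downward; lengths in m; the calibration is good to about 2 mm. A picture is of the moment at which its call begins. There is no depth.
- finish_job(): hands the job in; it is judged then, once.
The state is a dict: "clock": time; "q": joint angles; "qd": joint speeds; "joint_torque": joint torques, N m; "tool_pos": TCP position; "eef_rot": TCP orientation; "contact_force": force on the tool from outside, world axes, zero at the start; "moment": the same for the moment, N m; "opening": opening from 0.0 (shut) to 1.0 (fully open); "finger_force": force on a finger pad.
Only numpy, scipy, OpenCV 4.12 (cv2) and the standard library are available. Lean on these libraries where they do the work, as an engineer would, in place of code of your own. Each camera call takes 0.05 s, during which the arm holds its last target. There are 200 camera calls.

## Working session

There is one attempt and no reset: what is moved stays moved. The work goes in short steps, Python scripts to look and compute and a tool call to move; the robot and the scene stay as the last step left them, time stands still between calls to the robot, and variables do not carry over. Pictures are saved under pics/ and viewed, at most 10 in all, crops included, and the job is handed in when it is done.

Besides the shell and the picture viewer there is one more tool, called after "Request:" as name(argument=value, ...) on one line, values as JSON. step_arm: Moves the arm, as the interface text tells. Its arguments: {"type":"object","properties":{"steps":{"type":"array"},"claw":{"type":"number"},"grip_force":{"type":"number"}},"required":["steps"]}

```bash
mkdir -p pics; cat > h.py <<'E'
import numpy as np,cv2
from plant import sensors,vision,r
from scipy.spatial.transform import Rotation as R
def ray(c,u,v):
    d=np.array([(u-c['cx'])/c['fx'],(v-c['cy'])/c['fy'],1.]);return np.array(c['position']),np.array(c['rotation'])@d
def onz(c,u,v,z):
    p,d=ray(c,u,v);return p+d*(z-p[2])/d[2]
def tri(c1,a,c2,b):
    p,d=ray(c1,*a);q,e=ray(c2,*b);s=np.linalg.lstsq(np.c_[d,-e],q-p,rcond=None)[0]
    A=p+s[0]*d;B=q+s[1]*e;return (A+B)/2,np.linalg.norm(A-B)
def proj(c,P):
    x=np.array(c['rotation']).T@(np.array(P)-c['position']);return x[0]/x[2]*c['fx']+c['cx'],x[1]/x[2]*c['fy']+c['cy']
E
python3 - <<'E'
from h import *
s=sensors.get_state();print(s,r.tip_extent)
for n in('side','top'):
    c=vision.snapshot(n);cv2.imwrite(f'pics/{n}0.png',cv2.resize(c['img'][:,:,::-1],(800,600)))
    print(n,c['position'],np.round(c['rotation'],3).tolist(),c['fx'],c['cx'],c['cy'])
E
```

```text
{'clock': 0.0, 'q': array([-1.22018309,  0.68997575, -0.19450651,  1.5663357 ,  0.1573108 ,
        0.90249441, -0.21508102]), 'qd': array([ 0.00065457,  0.00111424,  0.00242968,  0.00066489, -0.00251602,
       -0.00064273, -0.0002788 ]), 'joint_torque': array([ 5.89352458e-04, -5.27554107e+01, -1.26690332e+00, -1.53428221e+01,
       -5.27124968e-02,  6.71557340e-03,  1.75108448e-04]), 'tool_pos': array([0.19456897, 0.59327538, 0.23411721]), 'eef_rot': array([ 1.57693911e-01,  9.87487621e-01, -9.07677114e-04, -7.14005184e-05]), 'contact_force': array([-0.28977881,  0.09265266,  0.1940178 ]), 'moment': array([ 0.03011843, -0.02807163, -0.07516502]), 'finger_force': 0.0, 'opening': 1.002752039356629} 0.019
side [ 0.30110484 -0.36405474  0.61396289] [0.888, -0.146, 0.068, -0.431] 384.63771277566616 258.3556039170499 189.26566081720827
top [0.31431538 0.25573555 1.08726113] [0.713, -0.695, 0.063, -0.075] 390.73520446493603 252.01618800124507 196.148409242688
```

View pics/side0.png

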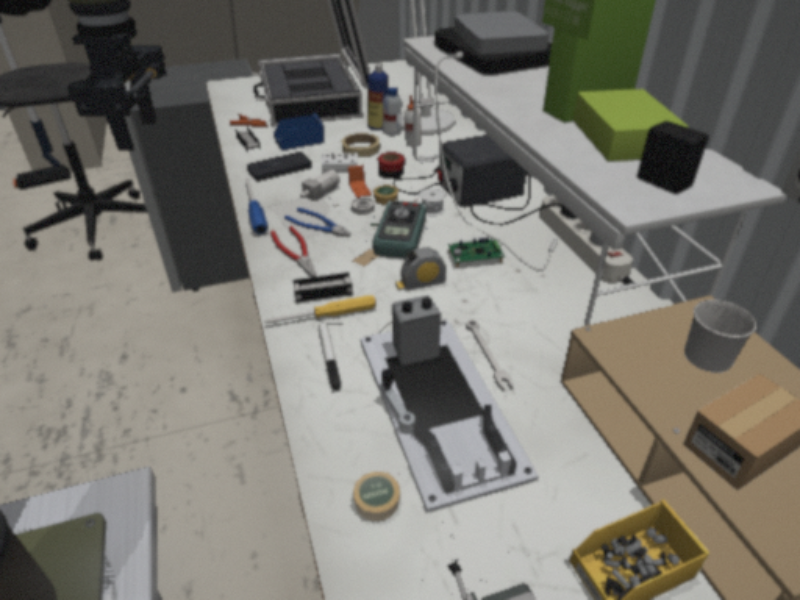

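View pics/top0.png

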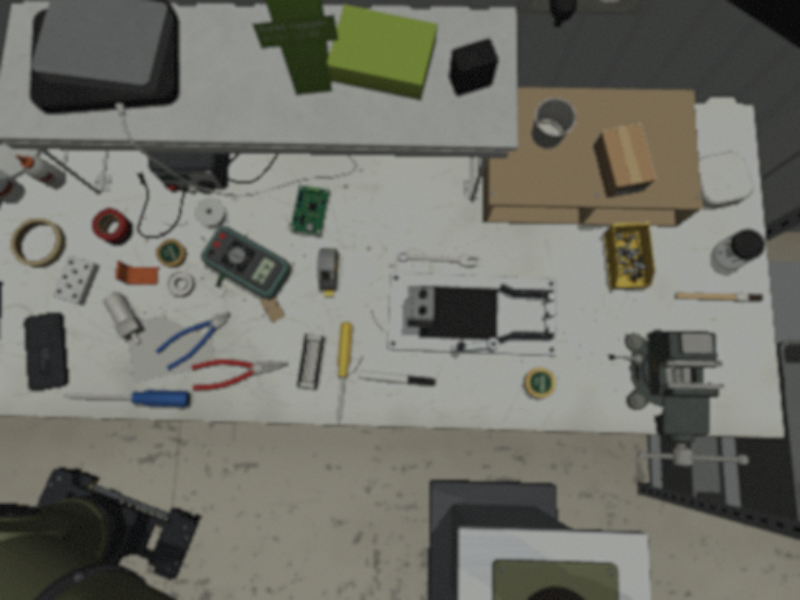

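The side view shows the box standing at about (415,330), the pad at (435,385) and the nest towards (480,460). In the top view the plate spans (388,277)–(555,352), the box is at (420,305), and the keeper pivot and knob are at (492,346) and (459,348). "rotation" is a quaternion, so I'll fix the helper and zoom in.

```bash
sed -i "s/np.array(c\['rotation'\])/R.from_quat(c['rotation']).as_matrix()/" h.py
python3 - <<'E'
from h import *
t=vision.snapshot('top');s=vision.snapshot('side')
a=t['img'][165:240,235:365];b=s['img'][180:330,220:350]
cv2.imwrite('pics/z.png',np.vstack([cv2.resize(a,(780,450),interpolation=2)])[:,:,::-1])
cv2.imwrite('pics/zs.png',cv2.resize(b,(520,600),interpolation=2)[:,:,::-1])
# plate corners rough from first view
for u,v in [(391,276),(556,279),(555,355),(387,349)]: print(onz(t,u*.64,v*.64,.01))
for u,v in [(361,342),(449,321),(535,475),(429,506)]: print(onz(s,u*.64,v*.64,.01))
E
```

```text
[0.58354095 0.28485301 0.01      ]
[ 0.58489079 -0.01351985  0.01      ]
[ 0.44684874 -0.00841589  0.01      ]
[0.45002853 0.28821486 0.01      ]
[0.44709682 0.27860179 0.01      ]
[0.58803209 0.28075955 0.01      ]
[ 0.57979575 -0.00987338  0.01      ]
[ 0.44750481 -0.0080905   0.01      ]
```

View pics/z.png

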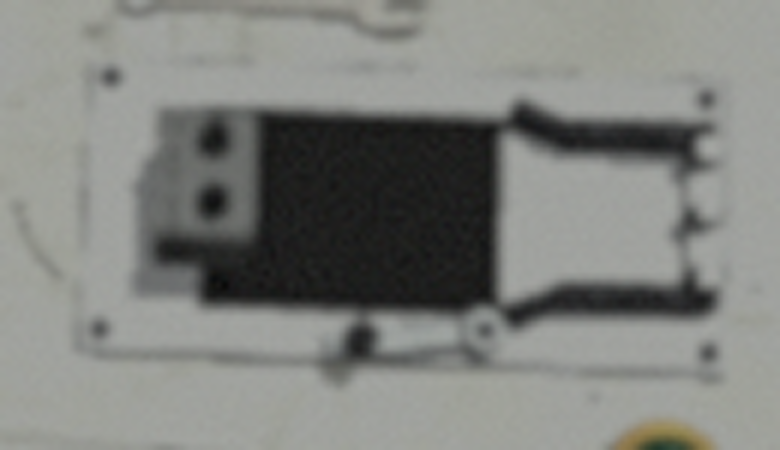

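View pics/zs.png

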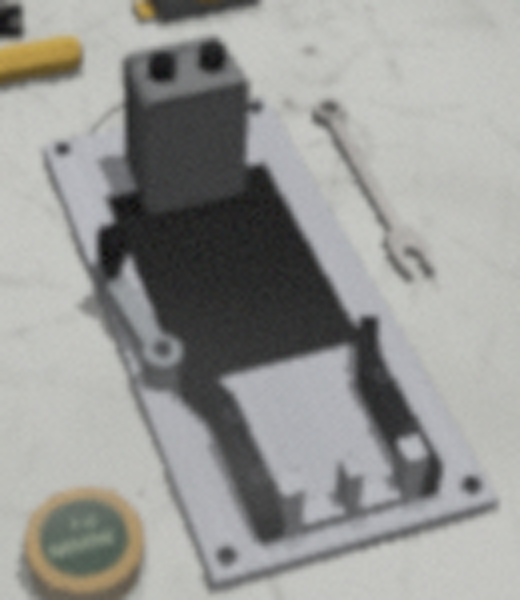

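The two zooms clearly show the screw holes, pad, pivot, knob and box top. I'll triangulate them.

```bash
cat > m.py <<'E'
from h import *
t=vision.snapshot('top');s=vision.snapshot('side')
T=lambda p:(p[0]/6+235-.42,p[1]/6+165-.42)
S=lambda p:(p[0]/4+220-.38,p[1]/4+180-.38)
L={'sNL':((98,328),(62,149)),'sFL':((111,77),(258,106)),'sFR':((707,98),(472,484)),'sNR':((709,352),(227,554)),
'pivot':((485,331),(163,348)),'knobtop':((361,338),(112,233)),'gF':((214,136),(212,50)),'gN':((211,202),(162,62)),
'boxNlid..NnestTop':((254,243),(138,105)),'boxFnestTop':((257,112),(246,80))}
P={}
for k,(a,b) in L.items():
    P[k],e=tri(t,T(a),s,S(b));print(k,np.round(P[k],4),round(e,4))
m=lambda a,b:(P[a]+P[b])/2
f=m('sFR','sNR')-m('sFL','sNL');c=sum(P[k] for k in('sNL','sFL','sFR','sNR'))/4
yaw=np.arctan2(f[1],f[0]);print('centre',c,'yaw',np.degrees(yaw),'len',np.hypot(*f[:2]))
for k in P:
    d=P[k][:2]-c[:2];C,Sn=np.cos(yaw),np.sin(yaw);print(k,'fix',np.round([d[0]*C+d[1]*Sn,-d[0]*Sn+d[1]*C],4))
E
python3 m.py
```

```text
sNL [0.4594 0.2797 0.0123] 0.0041
sFL [0.5793 0.2769 0.0139] 0.0025
sFR [ 0.5753 -0.0025  0.0131] 0.0034
sNR [ 0.4554 -0.0007  0.0137] 0.0035
pivot [0.4606 0.1043 0.0325] 0.0022
knobtop [0.4529 0.1624 0.058 ] 0.0014
gF [0.5315 0.2303 0.1045] 0.0031
gN [0.5033 0.2309 0.1031] 0.0023
boxNlid..NnestTop [0.4857 0.2122 0.094 ] 0.006
boxFnestTop [0.5443 0.2117 0.0951] 0.0039
centre [0.5173474  0.13835786 0.01324348] yaw -90.80813721723499 len 0.2799472391497518
sNL fix [-0.1406 -0.06  ]
sFL fix [-0.1394  0.06  ]
sFR fix [0.14 0.06]
sNR fix [ 0.14 -0.06]
pivot fix [ 0.0349 -0.0563]
knobtop fix [-0.0232 -0.0648]
gF fix [-0.0921  0.0128]
gN fix [-0.0924 -0.0154]
boxNlid..NnestTop fix [-0.0734 -0.0327]
boxFnestTop fix [-0.0737  0.0259]
```

Triangulation fits the text: the pivot comes out at fixture (34.9, −56.3), the screw span is consistent and the heights agree. Fixture centre is (0.517, 0.138) at yaw −90.8°. First I turn the tool so its x axis is fixture −x and set a 20 mm opening.

Request:
step_arm(steps=[[[0, 0, 0], [0, 0, 10.4]], [[0, 0, 0], [0, 0, 10.4]], [[0, 0, 0], [0, 0, 10.4]], [[0, 0, 0], [0, 0, 10.4]], [[0, 0, 0], [0, 0, 10.4]], [[0, 0, 0], [0, 0, 10.4]], [[0, 0, 0], [0, 0, 10.2]], [[0, 0, 0], [0, 0, 0]]], claw=-0.55)

```text
clock: 1.3
tool_pos: [0.1944, 0.5939, 0.2348]
eef_rot: [0.711, 0.703, 0.0, 0.0]
contact_force: [0.2, -0.9, 0.2]
opening: 0.228
finger_force: 0.0
```

```bash
cat > g.py <<'E'
import sys
from h import *
c=np.array([.5173,.1384]);yw=np.radians(-90.81)
def fixp(P):
    d=np.asarray(P)[:2]-c;C,S=np.cos(yw),np.sin(yw);return np.array([d[0]*C+d[1]*S,-d[0]*S+d[1]*C,P[2]])
def wor(f):
    C,S=np.cos(yw),np.sin(yw);return np.array([c[0]+f[0]*C-f[1]*S,c[1]+f[0]*S+f[1]*C,f[2]])
if __name__=='__main__':
    s=sensors.get_state();M=R.from_quat(s['eef_rot'])
    print('t',s['clock'],'fix mm',np.round(1e3*fixp(s['tool_pos']),1),'F',np.round(s['contact_force'],2),'open',s['opening'])
    W=R.from_euler('z',yw).as_matrix()@np.array([[-1,0,0],[0,1,0],[0,0,-1.]])
    print('rot err deg (tool)',np.round(np.degrees((M.inv()*R.from_matrix(W)).as_rotvec()),2))
    if len(sys.argv)>3:
        f=np.array(list(map(float,sys.argv[1:4])))/1e3
        print('tool cm',np.round(100*M.inv().apply(wor(f)-s['tool_pos']),2))
E
python3 g.py -165 -2 150
```

```text
t 1.3 fix mm [-450.9 -329.3  234.8] F [ 0.21 -0.94  0.15] open 0.22767044324522137
rot err deg (tool) [0.02 0.02 0.19]
tool cm [-28.7   32.63   8.5 ]
```

Request:
step_arm(steps=[[[-2.9, 3.3, 0], [0, 0, 0]], [[-2.9, 3.3, 0], [0, 0, 0]], [[-2.9, 3.3, 0], [0, 0, 0]], [[-2.9, 3.3, 0], [0, 0, 0]], [[-2.9, 3.3, 0.5], [0, 0, 0]], [[-2.9, 3.3, 1], [0, 0, 0]], [[-2.9, 3.3, 1.5], [0, 0, 0]], [[-2.9, 3.3, 1.5], [0, 0, 0]], [[-2.9, 3.3, 2], [0, 0, 0]], [[-2.6, 2.9, 2], [0, 0, 0]], [[0, 0, 0], [0, 0, 0]], [[0, 0, 0], [0, 0, 0]]])

```text
clock: 2.8
tool_pos: [0.5164, 0.3035, 0.15]
eef_rot: [0.711, 0.703, 0.0, -0.001]
contact_force: [-0.2, 0.2, 1.4]
opening: 0.226
finger_force: 0.0
```

```bash
python3 g.py -135 -2 103; python3 - <<'E'
from h import *
t=vision.snapshot('top')['img'][165:240,215:365];s=vision.snapshot('side')['img'][130:330,200:350]
cv2.imwrite('pics/c1.png',np.hstack([cv2.resize(t,(450,225)),cv2.resize(s,(0,0),fx=1.5,fy=1.125)])[:,:,::-1] if 0 else cv2.resize(s,(600,600)[:2])[:,:,::-1])
E
```

```text
t 2.8 fix mm [-165.1   -3.2  150. ] F [-0.24  0.19  1.36] open 0.22609144881792242
rot err deg (tool) [-0.04 -0.07  0.2 ]
tool cm [-3.02  0.11  4.7 ]
```

View pics/c1.png

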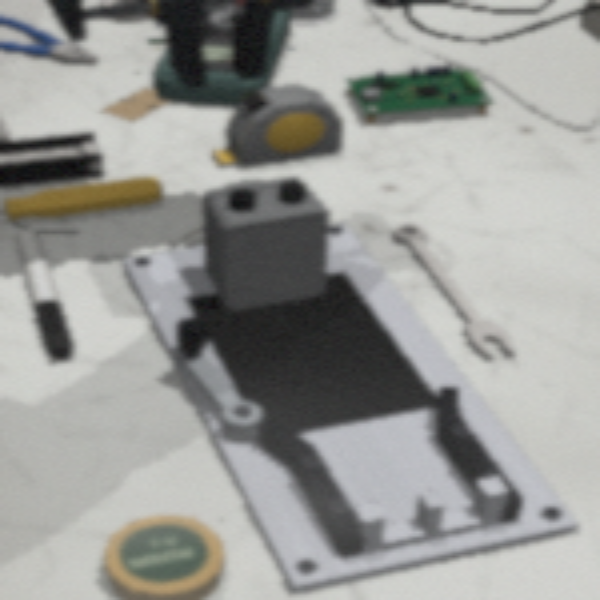

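The fingers hang behind the box at (185,40) and (250,40), centred on it. I'll descend behind the lid and then push slowly.

Request:
step_arm(steps=[[[0, 0, 2], [0, 0, 0]], [[0, 0.1, 2], [0, 0, 0]], [[0, 0, 0.7], [0, 0, 0]], [[-1, 0, 0], [0, 0, 0]], [[-1, 0, 0], [0, 0, 0]], [[-1, 0, 0], [0, 0, 0]], [[-0.5, 0, 0], [0, 0, 0]], [[-0.5, 0, 0], [0, 0, 0]], [[-0.3, 0, 0], [0, 0, 0]], [[0, 0, 0], [0, 0, 0]]])

```text
clock: 4.15
tool_pos: [0.5173, 0.2596, 0.1029]
eef_rot: [0.712, 0.702, 0.0, -0.0]
contact_force: [0.2, 0.0, -0.0]
opening: 0.22
finger_force: 0.0
```

```bash
python3 g.py -95 -2 103
```

```text
t 4.15 fix mm [-121.2   -1.7  102.9] F [ 0.17  0.01 -0.01] open 0.22026810641971273
rot err deg (tool) [-0.   -0.01  0.05]
tool cm [-2.62 -0.03 -0.01]
```

Request:
step_arm(steps=[[[-0.4, 0, 0], [0, 0, 0]], [[-0.4, 0, 0], [0, 0, 0]], [[-0.4, 0, 0], [0, 0, 0]], [[-0.4, 0, 0], [0, 0, 0]], [[-0.4, 0, 0], [0, 0, 0]], [[0, 0, 0], [0, 0, 0]]])

```text
clock: 4.9
tool_pos: [0.5171, 0.2392, 0.1029]
eef_rot: [0.712, 0.702, -0.0, 0.0]
contact_force: [0.1, 0.5, -0.1]
opening: 0.222
finger_force: 0.0
```

```bash
python3 g.py -95 -2 103; python3 - <<'E'
from h import *
s=vision.snapshot('side')['img'][130:330,200:350]
cv2.imwrite('pics/c2.png',cv2.resize(s,(600,600))[:,:,::-1])
E
```

```text
t 4.9 fix mm [-100.8   -1.6  102.9] F [ 0.14  0.52 -0.06] open 0.22174272162425063
rot err deg (tool) [-0.    0.01  0.02]
tool cm [-0.58 -0.04 -0.01]
```

View pics/c2.png

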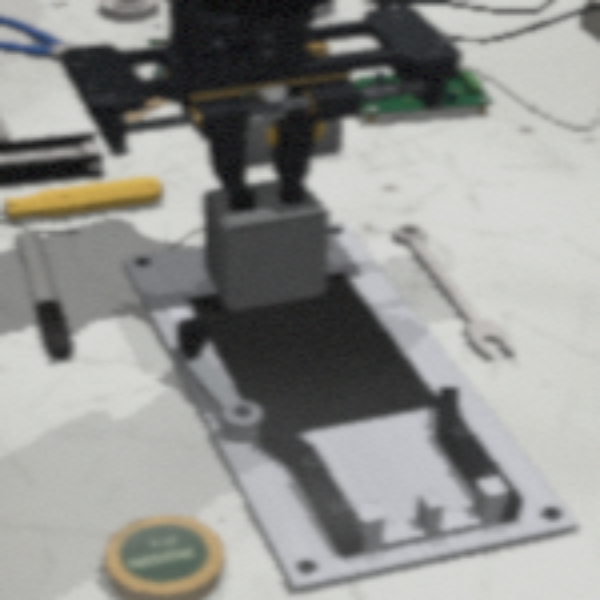

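Contact is just made (0.5 N), and the box's foot is unmoved at (225,305)–(330,293). I keep pushing.

Request:
step_arm(steps=[[[-0.4, 0, 0], [0, 0, 0]], [[-0.4, 0, 0], [0, 0, 0]], [[-0.4, 0, 0], [0, 0, 0]], [[-0.4, 0, 0], [0, 0, 0]], [[-0.4, 0, 0], [0, 0, 0]], [[0, 0, 0], [0, 0, 0]], [[0, 0, 0], [0, 0, 0]]])

```text
clock: 5.82
tool_pos: [0.5168, 0.2199, 0.1029]
eef_rot: [0.712, 0.702, 0.0, -0.0]
contact_force: [-0.1, 0.1, 0.5]
opening: 0.229
finger_force: 0.0
```

```bash
python3 g.py -95 -2 103; python3 - <<'E'
from h import *
s=vision.snapshot('side')['img'][130:330,200:350]
cv2.imwrite('pics/c3.png',cv2.resize(s,(600,600))[:,:,::-1])
E
```

```text
t 5.825 fix mm [-81.4  -1.6 102.9] F [-0.13  0.07  0.51] open 0.22916571244950457
rot err deg (tool) [ 0.   -0.02  0.06]
tool cm [ 1.36 -0.04 -0.01]
```

View pics/c3.png

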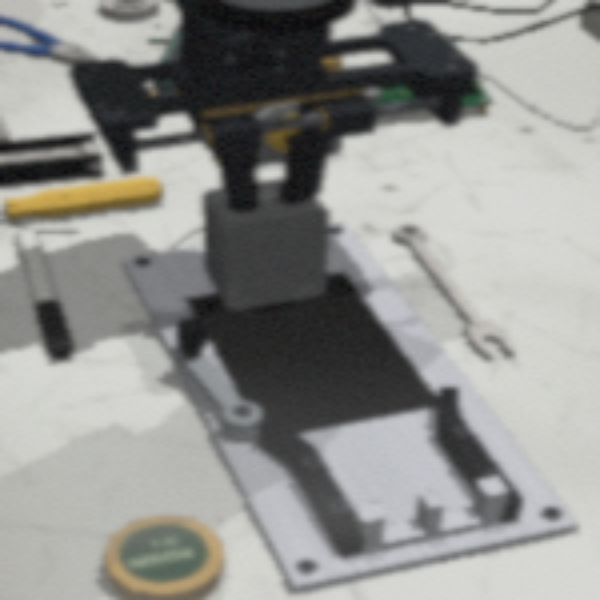

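It's ambiguous whether the box tilted or the fingers are over it. I'll make one composite close-up and compare it with projected points.

```bash
python3 - <<'E'
from h import *
from g import wor
t=vision.snapshot('top');s=vision.snapshot('side')
a=cv2.resize(t['img'][170:230,240:310],(420,360),interpolation=2);b=cv2.resize(s['img'][160:240,240:300],(360,480),interpolation=2)
im=np.zeros((480,780,3),np.uint8);im[:360,:420]=a;im[:,420:]=b;im=cv2.convertScaleAbs(im,alpha=1.6)
cv2.imwrite('pics/c4.png',im[:,:,::-1])
for th in (0,10,20,27,40):
    q=np.radians(th)
    for n,d,l in(('gland',18,96),('backtop',0,85),('lidtop',43,85)):
        P=wor(np.array([-.074+(-d*np.cos(q)+l*np.sin(q))/1e3,-.002,.01+(d*np.sin(q)+l*np.cos(q))/1e3]))
        u,v=proj(t,P);x,y=proj(s,P);print(th,n,'top',int((u-240)*6),int((v-170)*6),'side',int((x-240)*6+420),int((y-160)*6))
P=sensors.get_state()['tool_pos']-[0,0,.019];u,v=proj(t,P);x,y=proj(s,P);print('tip',(u-240)*6,(v-170)*6,(x-240)*6+420,(y-160)*6)
E
```

```text
0 gland top 179 140 side 580 196
0 backtop top 220 146 side 596 251
0 lidtop top 121 143 side 557 179
10 gland top 219 140 side 596 221
10 backtop top 254 148 side 610 281
10 lidtop top 157 141 side 571 191
20 gland top 259 143 side 612 255
20 backtop top 287 151 side 624 315
20 lidtop top 195 141 side 586 211
27 gland top 286 145 side 623 282
27 backtop top 308 154 side 633 342
27 lidtop top 222 142 side 597 229
40 gland top 332 151 side 643 339
40 backtop top 343 160 side 648 396
40 lidtop top 272 145 side 617 273
tip 202.51187408052033 150.53977831597422 590.1808604728404 262.609235657596
```

View pics/c4.png

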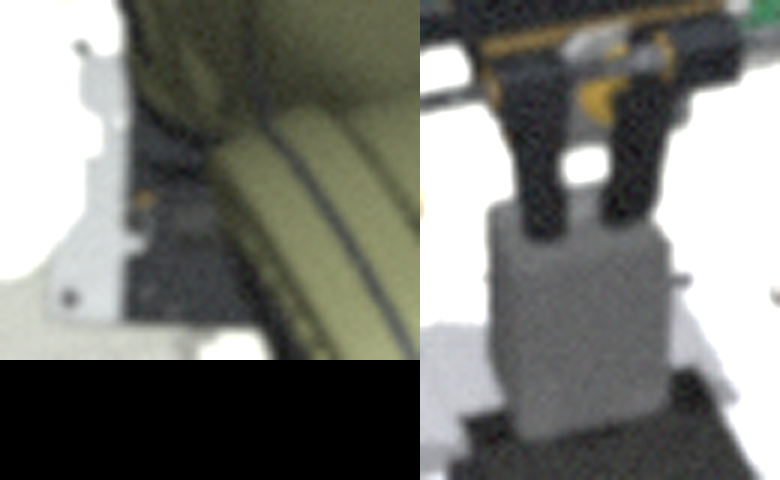

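```bash
python3 - <<'E'
from h import *
s=vision.snapshot('side');t=vision.snapshot('top')
for n,P in(('c1',(.5164,.3035,.131)),('c2',(.5171,.2392,.0839)),('c3',(.5168,.2199,.0839)),('c3 z.106',(.5168,.2199,.106)),('c3 body',(.5168,.2199,.148))):
    u,v=proj(s,P);print(n,round((u-200)*4),round((v-130)*3))
w=vision.snapshot('wrist');cv2.imwrite('pics/w.png',cv2.resize(w['img'],(640,480))[:,:,::-1]);print(w['position'],w['rotation'])
st=sensors.get_state();print(st['tool_pos'],st['contact_force'],st['moment'])
E
```

```text
c1 223 103
c2 262 205
c3 273 221
c3 z.106 274 197
c3 body 275 149
[0.51738635 0.28689759 0.25229089] [ 0.99115399 -0.00594067 -0.00103123  0.1325798 ]
[0.51681246 0.2198474  0.10290323] [ 0.26026066  0.56987586 -0.71063988] [-0.10595909  0.08627868 -0.01040081]
```

View pics/w.png

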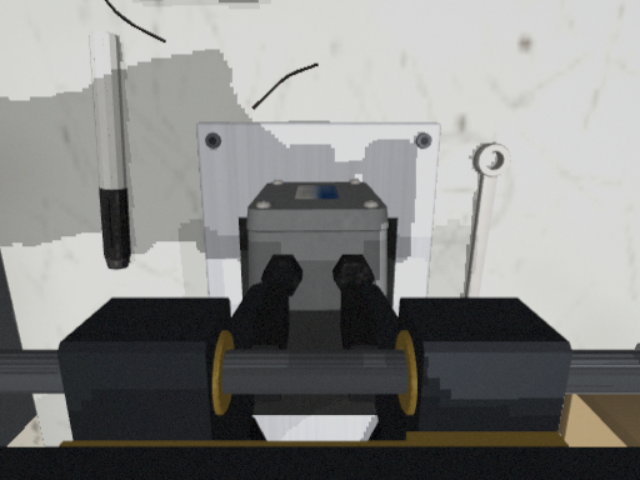

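```bash
python3 - <<'E'
from h import *
from g import wor
w=vision.snapshot('wrist')
pr=lambda P:tuple(int(k*1.25) for k in proj(w,P))
for th in (0,10,20,27):
    q=np.radians(th)
    for n,d,l in(('lidbot',43,0),('lidtop',43,85),('gland',18,96),('glandbase',18,85),('backtop',0,85)):
        P=wor(np.array([-.074+(-d*np.cos(q)+l*np.sin(q))/1e3,-.002,.01+(d*np.sin(q)+l*np.cos(q))/1e3]));print(th,n,pr(P))
P=sensors.get_state()['tool_pos']
for dy in(-.009,.009):
  for dz in (-.019,0): print('tip',dy,dz,pr(P+[.01,dy,dz]))
print('screws',pr((.4594,.2797,.0105)),pr((.5793,.2769,.0105)))
E
```

```text
0 lidbot (314, 179)
0 lidtop (314, 207)
0 gland (314, 278)
0 glandbase (314, 268)
0 backtop (314, 309)
10 lidbot (314, 182)
10 lidtop (314, 250)
10 gland (314, 321)
10 glandbase (314, 304)
10 backtop (313, 339)
20 lidbot (314, 187)
20 lidtop (314, 293)
20 gland (313, 358)
20 glandbase (313, 337)
20 backtop (313, 364)
27 lidbot (314, 192)
27 lidtop (314, 321)
27 gland (313, 380)
27 glandbase (313, 356)
27 backtop (313, 377)
tip -0.009 -0.019 (337, 301)
tip -0.009 0 (340, 321)
tip 0.009 -0.019 (337, 263)
tip 0.009 0 (340, 279)
screws (212, 137) (423, 140)
```

The wrist view shows the box still upright: lid edge at y≈207 and glands at (282,275) and (355,272), which matches tilt 0. The fingertips passed over the top, because they stand about 20 mm higher than assumed (c1 shows them at row 80 against 103 predicted). I go up, back behind the box, and come in lower.

Request:
step_arm(steps=[[[0, 0, -1], [0, 0, 0]], [[0, 0, -3], [0, 0, 0]], [[2, 0, 0], [0, 0, 0]], [[3, 0, 0], [0, 0, 0]], [[3, 0, 0], [0, 0, 0]], [[0.4, 0, 0], [0, 0, 0]], [[0, 0, 0], [0, 0, 0]]])

```text
clock: 7.05
tool_pos: [0.5175, 0.3032, 0.1425]
eef_rot: [0.712, 0.703, -0.001, 0.0]
contact_force: [0.3, 0.3, 0.4]
opening: 0.225
finger_force: 0.0
```

```bash
python3 g.py -145 -2 85; python3 - <<'E'
from h import *
w=vision.snapshot('wrist');s=vision.snapshot('side')
g=cv2.cvtColor(w['img'],cv2.COLOR_RGB2GRAY)
np.set_printoptions(linewidth=250)
# wrist: predicted finger tip pixel for tip offsets
P=sensors.get_state()['tool_pos']
for dz in(-.019,0):print('tip',dz,np.round(proj(w,P+[.018,0,dz])),np.round(proj(s,P+[-.018,0,dz])),np.round(proj(s,P+[.018,0,dz])))
x,y=proj(s,P+[-.018,0,-.01]);sg=cv2.cvtColor(s['img'],cv2.COLOR_RGB2GRAY)
x,y=int(x),int(y);print('side rows from',y-24,'cols from',x-6);print(sg[y-24:y+26:2,x-6:x+32:2])
E
```

```text
t 7.05 fix mm [-164.8   -2.1  142.5] F [0.3  0.27 0.42] open 0.2254754125463329
rot err deg (tool) [-0.04  0.07  0.08]
tool cm [-1.97  0.01  5.75]
tip -0.019 [286. 228.] [249. 169.] [264. 166.]
tip 0 [290. 243.] [249. 162.] [264. 159.]
side rows from 141 cols from 242
[[ 49  29  23  23  28  42  49  56  47  18  23  28  25  33  62 130 202 206 206]
 [ 74  18  30  32  32  61  67  67  60  30  21  22  28  38  67 166 201 203 200]
 [ 85  28  28  27  30  83 108 105  90  30  20  24  26  44  86 159 196 200 202]
 [ 87  29  28  31  36 123 146 133 118  33  21  18  27  40 114 187 200 200 200]
 [ 78  32  22  28  33 124 132 111 109  28  25  22  17  49 148 200 202 203 202]
 [ 61  25  25  26  23  64  67  69  66  21  26  21  28  73 174 200 204 203 204]
 [ 78  39  31  23  12  53  70  66  56  22  27  28  33  99 186 202 202 205 205]
 [ 74  44  27  24  26  58  85  86  75  30  22  32  40 129 199 203 205 205 204]
 [ 62  48  26  29  23  45  69  71  69  41  21  21  56 167 196 188 189 200 203]
 [ 49  51  35  30  27  44  51  56  58  54  31  48  95 138 141 132 131 152 181]
 [ 48  44  43  30  30  31  52  53  52  51
[... 444 characters left out ...]
03 201 205 206 205 138  76  80  74  73  80  91  95  93  95  92  88]
 [202 209 209 202 199 199 202 135  68  78  73  71  77  87  90  88  89  89  86]
 [206 205 205 202 199 195 198 147  57  71  69  69  71  82  83  82  84  79  75]
 [202 205 203 203 201 190 187 127  57  67  64  67  62  72  76  77  74  69  64]
 [205 207 208 204 202 182 159 136  72  63  64  66  59  60  61  60  62  67  84]
 [204 204 205 200 201 188 130 150 106  66  63  62  68  76  81 119 132 157 175]
 [198 198 201 205 207 203 158 146 144 108 110 129 153 172 173 185 194 191 200]
 [199 203 201 206 207 208 206 205 206 192 192 194 203 204 202 204 202 207 207]
 [202 205 199 199 205 208 207 206 209 203 204 187 184 180 157 135 152 202 210]]
```

The fingertips sit at about TCP height (side rows 160–162). I redo the push with TCP z = 0.083.

Request:
step_arm(steps=[[[0, 0, 3], [0, 0, 0]], [[0, 0, 2.9], [0, 0, 0]], [[-1, 0, 0], [0, 0, 0]], [[-1, 0, 0], [0, 0, 0]], [[-0.5, 0, 0], [0, 0, 0]], [[-0.5, 0, 0], [0, 0, 0]], [[-0.5, 0, 0], [0, 0, 0]], [[-0.5, 0, 0], [0, 0, 0]], [[-0.4, 0, 0], [0, 0, 0]], [[-0.4, 0, 0], [0, 0, 0]], [[0, 0, 0], [0, 0, 0]]])

```text
clock: 8.52
tool_pos: [0.5173, 0.2552, 0.0839]
eef_rot: [0.712, 0.702, -0.0, 0.0]
contact_force: [0.8, 0.4, 0.2]
opening: 0.223
finger_force: 0.1
```

```bash
cat > bx.py <<'E'
from g import *
w=vision.snapshot('wrist');s=vision.snapshot('side');g=cv2.cvtColor(s['img'],cv2.COLOR_RGB2GRAY)
np.set_printoptions(linewidth=250)
# profile along the box middle line in side view: column through (-74,-2) up
print('side profile rows 176..',[int(g[v,274-3:274+4].mean()) for v in range(176,240,2)])
gw=cv2.cvtColor(w['img'],cv2.COLOR_RGB2GRAY)
print('wrist col 252 rows 130..',[int(gw[v,248:256].mean()) for v in range(130,270,4)])
E
python3 g.py -95 -2 83;python3 bx.py
```

```text
t 8.525 fix mm [-116.8   -1.7   83.9] F [0.79 0.41 0.24] open 0.2229434473112435
rot err deg (tool) [-0.01  0.02  0.03]
tool cm [-2.18 -0.03  0.09]
side profile rows 176.. [44, 43, 37, 60, 100, 119, 124, 107, 74, 49, 46, 39, 76, 118, 114, 73, 59, 58, 59, 58, 59, 58, 59, 58, 60, 59, 56, 39, 37, 37, 36, 36]
wrist col 252 rows 130.. [159, 159, 159, 160, 160, 115, 157, 160, 160, 160, 160, 159, 159, 159, 159, 158, 132, 133, 104, 60, 60, 61, 73, 79, 80, 73, 83, 79, 78, 84, 84, 62, 62, 62, 63]
```

Request:
step_arm(steps=[[[-0.4, 0, 0], [0, 0, 0]], [[-0.4, 0, 0], [0, 0, 0]], [[-0.4, 0, 0], [0, 0, 0]], [[0, 0, 0], [0, 0, 0]]])

```text
clock: 9.12
tool_pos: [0.5171, 0.2429, 0.0839]
eef_rot: [0.712, 0.702, -0.0, 0.0]
contact_force: [-0.2, 0.1, 0.9]
opening: 0.227
finger_force: 0.0
```

```bash
python3 g.py -95 -2 83;python3 bx.py
```

```text
t 9.125 fix mm [-104.5   -1.6   83.9] F [-0.18  0.12  0.89] open 0.22696150684505778
rot err deg (tool) [-0.01  0.03  0.01]
tool cm [-0.95 -0.04  0.09]
side profile rows 176.. [26, 26, 27, 35, 45, 53, 64, 70, 70, 68, 68, 70, 81, 73, 72, 110, 126, 114, 67, 55, 57, 56, 55, 56, 56, 58, 54, 35, 24, 28, 34, 37]
wrist col 252 rows 130.. [160, 137, 161, 161, 161, 161, 161, 160, 160, 160, 159, 159, 159, 159, 158, 117, 77, 65, 66, 67, 86, 87, 87, 87, 86, 90, 91, 88, 90, 92, 92, 92, 68, 68, 68]
```

The top edge moved from row 202 to 208, so the tilt is about 12° with the foot fixed. It is toppling, so I continue.

Request:
step_arm(steps=[[[-0.4, 0, 0], [0, 0, 0]], [[-0.4, 0, 0], [0, 0, 0]], [[-0.4, 0, 0], [0, 0, 0]], [[-0.4, 0, 0], [0, 0, 0]], [[-0.4, 0, 0], [0, 0, 0]], [[0, 0, 0], [0, 0, 0]], [[0, 0, 0], [0, 0, 0]]])

```text
clock: 10.1
tool_pos: [0.5169, 0.2239, 0.0839]
eef_rot: [0.712, 0.702, 0.0, -0.0]
contact_force: [-0.5, 0.7, -0.6]
opening: 0.226
finger_force: 0.0
```

```bash
python3 g.py -95 -2 83;python3 bx.py
```

```text
t 10.1 fix mm [-85.4  -1.6  83.9] F [-0.52  0.71 -0.64] open 0.22587606510342076
rot err deg (tool) [ 0.   -0.02  0.06]
tool cm [ 0.96 -0.04  0.09]
side profile rows 176.. [67, 54, 35, 25, 29, 38, 35, 31, 28, 28, 28, 36, 62, 150, 208, 200, 173, 149, 134, 139, 149, 94, 112, 113, 118, 133, 144, 150, 152, 152, 153, 121]
wrist col 252 rows 130.. [160, 160, 160, 160, 160, 160, 160, 160, 159, 159, 159, 159, 159, 159, 23, 29, 20, 21, 25, 21, 21, 22, 46, 57, 56, 57, 59, 60, 62, 88, 89, 142, 142, 143, 143]
```

It fell. I retreat, then locate the lying box using my last picture.

Request:
step_arm(steps=[[[0, 0, -2], [0, 0, 0]], [[2, 0, 0], [0, 0, 0]], [[2, 0, 0], [0, 0, 0]], [[0, 0, 0], [0, 0, 0]]])

```text
clock: 10.7
tool_pos: [0.5164, 0.2675, 0.1032]
eef_rot: [0.71, 0.704, 0.0, -0.001]
contact_force: [-0.6, 0.6, 0.5]
opening: 0.226
finger_force: 0.0
```

```bash
python3 g.py -105 -2 30; python3 - <<'E'
from h import *
s=vision.snapshot('side');w=vision.snapshot('wrist')
np.savez('last.npz',**{k:s[k] for k in('img','fx','fy','cx','cy','position','rotation')})
im=np.zeros((600,800,3),np.uint8);im[:,:420]=cv2.resize(s['img'][170:330,230:342],(420,600),interpolation=2)
im[:480,420:]=cv2.resize(w['img'][:,110:414],(380,480),interpolation=2)
cv2.imwrite('pics/c5.png',im[:,:,::-1])
np.savez('lastw.npz',**{k:w[k] for k in('img','fx','fy','cx','cy','position','rotation')})
E
```

```text
t 10.7 fix mm [-129.1   -2.7  103.2] F [-0.61  0.62  0.47] open 0.22648980499871108
rot err deg (tool) [-0.04 -0.12  0.35]
tool cm [-2.42  0.06  7.32]
```

View pics/c5.png

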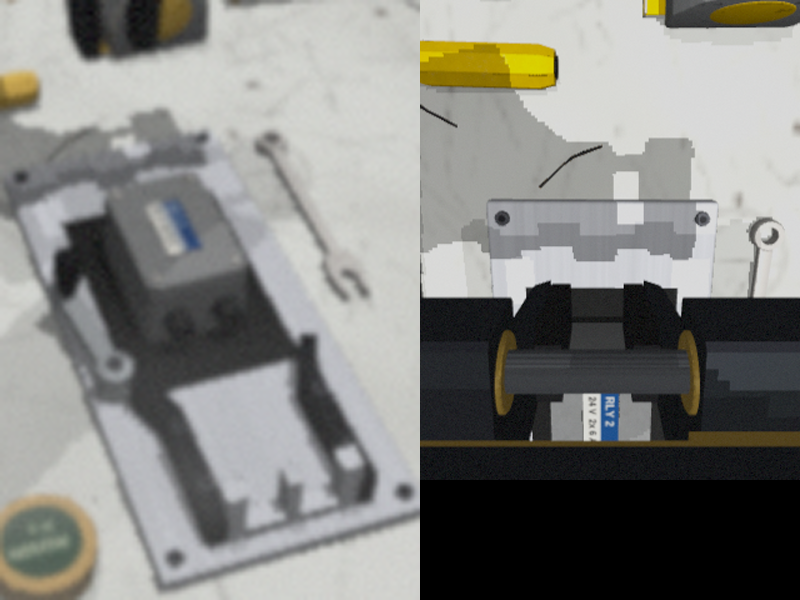

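The box lies lid up and nearly square: lid at (107,190)–(248,258), glands towards the nest at (180,322) and (230,308).

```bash
python3 - <<'E'
from g import *
s=dict(np.load('last.npz'))
for p in((107,190),(205,172),(248,260),(143,287)):
    P=onz(s,p[0]/3.75+230-.37,p[1]/3.75+170-.37,.053);print(np.round(1e3*fixp(P),1))
for p in((182,318),(230,304)):
    P=onz(s,p[0]/3.75+230-.37,p[1]/3.75+170-.37,.028);print('gland',np.round(1e3*fixp(P),1))
E
```

```text
[-71.  -27.9  53. ]
[-68.   30.6  53. ]
[ 5.2 27.6 53. ]
[  6.5 -32.7  53. ]
gland [ 12.3 -12.1  28. ]
gland [10.8 16.2 28. ]
```

Request:
step_arm(steps=[[[0, 0.1, 3], [0, 0, 0.2]], [[0, 0.1, 3], [0, 0, 0]], [[0, 0, 1.8], [0, 0, 0]], [[-1, 0, 0], [0, 0, 0]], [[-1, 0, 0], [0, 0, 0]], [[-1, 0, 0], [0, 0, 0]], [[0, 0, 0], [0, 0, 0]]])

```text
clock: 11.68
tool_pos: [0.5195, 0.2321, 0.0267]
eef_rot: [0.714, 0.7, 0.0, 0.0]
contact_force: [0.0, 0.6, 0.1]
opening: 0.227
finger_force: 0.0
```

```bash
python3 g.py 34 -1 25
```

```text
t 11.675 fix mm [-93.7   0.9  26.7] F [0.04 0.56 0.07] open 0.22709488649151055
rot err deg (tool) [ 0.05  0.03 -0.26]
tool cm [-12.77  -0.13   0.18]
```

Request:
step_arm(steps=[[[-0.8, 0, 0], [0, 0, -0.3]], [[-0.8, -0.1, 0], [0, 0, 0]], [[-0.8, 0, 0], [0, 0, 0]], [[-0.8, 0, 0], [0, 0, 0]], [[-0.8, 0, 0], [0, 0, 0]], [[-0.8, 0, 0], [0, 0, 0]], [[-0.8, 0, 0], [0, 0, 0]], [[-0.8, 0, 0], [0, 0, 0]], [[-0.8, 0, 0], [0, 0, 0]], [[-0.8, 0, 0], [0, 0, 0]], [[-0.8, 0, 0], [0, 0, 0]], [[0, 0, 0], [0, 0, 0]]])

```text
clock: 13.18
tool_pos: [0.5166, 0.144, 0.0258]
eef_rot: [0.712, 0.702, -0.001, 0.0]
contact_force: [0.2, -0.3, -0.7]
opening: 0.23
finger_force: 0.0
```

```bash
python3 g.py 34 -1 25
```

```text
t 13.175 fix mm [-5.6 -0.8 25.8] F [ 0.2  -0.27 -0.73] open 0.2304229388019765
rot err deg (tool) [-0.05  0.08  0.07]
tool cm [-3.96 -0.03  0.08]
```

Request:
step_arm(steps=[[[-0.6, 0, 0], [0, 0, 0]], [[-0.6, 0, 0], [0, 0, 0]], [[-0.6, 0, 0], [0, 0, 0]], [[-0.6, 0, 0], [0, 0, 0]], [[-0.4, 0, 0], [0, 0, 0]], [[-0.3, 0, 0], [0, 0, 0]], [[-0.3, 0, 0], [0, 0, 0]], [[0, 0, 0], [0, 0, 0]]])

```text
clock: 14.18
tool_pos: [0.5165, 0.1113, 0.0259]
eef_rot: [0.711, 0.703, -0.0, 0.0]
contact_force: [-0.0, -0.3, 0.7]
opening: 0.23
finger_force: 0.0
```

```bash
python3 g.py 34 -1 25; cat > hm.py <<'E'
from g import *
s=vision.snapshot('side');h=cv2.cvtColor(s['img'],cv2.COLOR_RGB2GRAY).astype(int)
# brightness along fixture x on the lid plane (z=.053), at several y
for y in(-.02,0.,.02):
    v=[]
    for x in range(20,150,4):
        u,w=proj(s,wor(np.array([x/1e3,y,.053])));v.append(int(cv2.getRectSubPix(s['img'][:,:,1].copy(),(1,1),(u,w))[0,0]))
    print('y',y,v)
E
python3 hm.py
```

```text
t 14.175 fix mm [27.1 -0.4 25.9] F [-0.02 -0.33  0.72] open 0.22962780613697148
rot err deg (tool) [-0.    0.01  0.14]
tool cm [-0.69 -0.06  0.09]
y -0.02 [32, 33, 35, 39, 48, 74, 85, 113, 123, 122, 124, 122, 121, 122, 124, 125, 124, 123, 125, 126, 125, 124, 124, 130, 123, 102, 90, 82, 80, 72, 72, 67, 79]
y 0.0 [36, 34, 38, 35, 47, 69, 95, 117, 123, 123, 120, 123, 121, 116, 118, 115, 106, 109, 109, 109, 121, 127, 126, 129, 124, 98, 86, 78, 88, 103, 108, 92, 68]
y 0.02 [28, 28, 31, 34, 47, 77, 89, 81, 86, 116, 124, 124, 124, 124, 124, 123, 125, 125, 126, 125, 125, 123, 131, 139, 126, 97, 78, 62, 94, 175, 181, 159, 114]
```

Request:
step_arm(steps=[[[-0.2, 0, 0], [0, 0, 0]], [[-0.2, 0, 0], [0, 0, 0]], [[0, 0, 0], [0, 0, 0]]])

```text
clock: 14.6
tool_pos: [0.5164, 0.1074, 0.0259]
eef_rot: [0.711, 0.703, -0.0, 0.0]
contact_force: [-0.2, 0.2, 0.7]
opening: 0.222
finger_force: 0.0
```

Request:
step_arm(steps=[[[-0.2, 0, 0], [0, 0, 0]], [[0, 0, 0], [0, 0, 0]]])

```text
clock: 14.85
tool_pos: [0.5163, 0.1054, 0.0259]
eef_rot: [0.711, 0.703, -0.0, 0.0]
contact_force: [-1.1, -0.3, 0.0]
opening: 0.227
finger_force: 0.0
```

Request:
step_arm(steps=[[[-0.2, 0, 0], [0, 0, 0]], [[0, 0, 0], [0, 0, 0]]])

```text
clock: 15.1
tool_pos: [0.5166, 0.1048, 0.026]
eef_rot: [0.711, 0.703, 0.001, -0.0]
contact_force: [-0.1, 3.4, -0.4]
opening: 0.223
finger_force: 1.8
```

```bash
python3 g.py 34 -1 25; python3 hm.py
```

```text
t 15.1 fix mm [33.6 -0.2 26. ] F [-0.08  3.45 -0.4 ] open 0.22283187145769068
rot err deg (tool) [ 0.04 -0.09  0.2 ]
tool cm [-0.04 -0.08  0.1 ]
y -0.02 [34, 35, 36, 38, 40, 39, 61, 81, 97, 121, 124, 123, 125, 123, 122, 124, 123, 124, 124, 123, 126, 126, 127, 125, 128, 126, 118, 90, 86, 82, 74, 70, 67]
y 0.0 [39, 40, 36, 38, 35, 39, 56, 75, 96, 120, 122, 123, 123, 129, 123, 119, 121, 113, 113, 112, 113, 111, 125, 128, 127, 128, 118, 93, 95, 114, 108, 94, 65]
y 0.02 [31, 30, 33, 35, 34, 37, 59, 85, 86, 79, 102, 120, 122, 124, 125, 125, 124, 124, 124, 125, 126, 126, 126, 128, 141, 139, 119, 88, 106, 177, 182, 159, 112]
```

Reaction of 3.4 N at TCP x = 33.6 mm, which matches home (43 − 9). One firmer nudge, then back off and up.

Request:
step_arm(steps=[[[-0.3, 0, 0], [0, 0, 0]], [[0, 0, 0], [0, 0, 0]]])

```text
clock: 15.4
tool_pos: [0.5166, 0.1047, 0.0261]
eef_rot: [0.71, 0.704, 0.002, -0.001]
contact_force: [-1.0, 8.9, 1.1]
opening: 0.224
finger_force: 4.9
```

Request:
step_arm(steps=[[[0.6, 0, 0], [0, 0, 0]], [[1, 0, 0], [0, 0, 0]], [[2, 0, 0], [0, 0, 0]], [[2, 0, 0], [0, 0, 0]], [[0, 0, -4], [0, 0, 0]], [[0, 0, -2.5], [0, 0, 0]], [[0, 0, 0], [0, 0, 0]]], claw=-1)

```text
clock: 16.27
tool_pos: [0.5182, 0.1566, 0.0924]
eef_rot: [0.711, 0.703, 0.001, 0.001]
contact_force: [0.3, -0.5, -1.2]
opening: 0.008
finger_force: 0.0
```

```bash
python3 g.py -23 -100 50; python3 hm.py
```

```text
t 16.275 fix mm [-18.3   0.6  92.4] F [ 0.28 -0.49 -1.16] open 0.0076738497681814845
rot err deg (tool) [ 0.2  -0.02  0.13]
tool cm [  0.49 -10.08   4.21]
y -0.02 [31, 37, 35, 42, 47, 51, 90, 127, 124, 124, 122, 120, 121, 121, 119, 123, 125, 124, 123, 123, 124, 122, 123, 127, 138, 136, 125, 93, 89, 81, 74, 72, 74]
y 0.0 [32, 38, 44, 44, 49, 53, 89, 120, 122, 121, 121, 122, 124, 127, 122, 118, 122, 114, 115, 126, 123, 121, 139, 142, 141, 140, 125, 92, 96, 121, 118, 97, 67]
y 0.02 [35, 33, 36, 43, 44, 50, 89, 124, 125, 120, 120, 120, 121, 123, 122, 123, 132, 137, 140, 136, 137, 139, 139, 140, 152, 150, 125, 89, 106, 172, 177, 155, 110]
```

The lid edges are unchanged, so the box is home. Next is the keeper: I take the closed fingers beside the knob at height, turn the flat of the fingers to the swing direction, then follow the arc.

Request:
step_arm(steps=[[[0, -3.2, 0], [0, 0, 0]], [[0, -3.2, 0], [0, 0, 0]], [[0, -3.1, 0], [0, 0, 0]]])

```text
clock: 16.7
tool_pos: [0.4203, 0.1572, 0.0899]
eef_rot: [0.711, 0.703, -0.001, -0.0]
contact_force: [0.5, -0.1, -0.7]
opening: 0.003
finger_force: 0.0
```

Request:
step_arm(steps=[[[0, 0, 0], [0, 0, -9.9]], [[0, 0, 0], [0, 0, -9.9]], [[0, 0, 0], [0, 0, -9.9]], [[0, 0, 0], [0, 0, -9.9]], [[0, 0, 0], [0, 0, -9.9]], [[0, 0, 0], [0, 0, -9.9]], [[0, 0, 0], [0, 0, -9.9]], [[0, 0, 0], [0, 0, -9.9]], [[0, 0, 0], [0, 0, -9.9]], [[0, 0, 0], [0, 0, -9.9]], [[0, 0, 0], [0, 0, 0]]])

```text
clock: 18.08
tool_pos: [0.4213, 0.1573, 0.0899]
eef_rot: [-0.072, 0.997, -0.0, -0.001]
contact_force: [-0.4, -0.0, -0.3]
opening: 0.007
finger_force: 0.0
```

```bash
cat > k.py <<'E'
from g import *
# waypoints for finger centre pushing the knob; prints tool-frame row numbers from current pose
off=float(sys.argv[1]);z=float(sys.argv[2]);al=[float(a) for a in sys.argv[3:]]
s=sensors.get_state();M=R.from_quat(s['eef_rot']);p=s['tool_pos']
for a in al:
    t=np.array([np.sin(a),np.cos(a)]);k=np.array([35-58*np.cos(a),-56+58*np.sin(a)]);f=np.r_[(k-off*t),z]/1e3
    ang=yw+np.pi/2-a
    x=-np.array([np.cos(ang),np.sin(ang),0]);zz=np.array([0,0,-1.]);N=R.from_matrix(np.c_[x,np.cross(zz,x),zz])
    q=wor(f);print(round(a,3),'cm',np.round(100*M.inv().apply(q-p),2),'deg',np.round(np.degrees((M.inv()*N).as_rotvec()),1));M,p=N,q
E
python3 g.py; python3 k.py 30 43 -.154
```

```text
t 18.075 fix mm [-17.6 -96.2  89.9] F [-0.4  -0.   -0.31] open 0.0067493524288426525
rot err deg (tool) [-0.11 -0.1  99.04]
-0.154 cm [-0.18 -0.01  4.69] deg [ 0.  -0.1  0.2]
```

Request:
step_arm(steps=[[[0, 0, 2.5], [0, 0, 0.2]], [[0, 0, 2.2], [0, 0, 0]], [[-0.8, 0, 0], [0, 0, 0]], [[-0.6, 0, 0], [0, 0, 0]], [[0, 0, 0], [0, 0, 0]]])

```text
clock: 18.7
tool_pos: [0.4371, 0.16, 0.0446]
eef_rot: [-0.07, 0.998, 0.001, 0.001]
contact_force: [-0.8, 0.2, 0.3]
opening: 0.006
finger_force: 0.0
```

```bash
python3 g.py; python3 k.py 16.5 43 -.1 0 .15 .3 .45 .6 .75 .9 1.05 1.2 1.35 1.45 1.5
```

```text
t 18.7 fix mm [-20.4 -80.5  44.6] F [-0.76  0.16  0.27] open 0.0059084295120127184
rot err deg (tool) [1.500e-01 1.000e-02 9.884e+01]
-0.1 cm [-0.24  0.03  0.16] deg [0.1 0.1 3.1]
0.0 cm [-0.59  0.14  0.  ] deg [0.  0.  5.7]
0.15 cm [-0.89  0.18  0.  ] deg [0.  0.  8.6]
0.3 cm [-0.89  0.18  0.  ] deg [0.  0.  8.6]
0.45 cm [-0.89  0.18  0.  ] deg [0.  0.  8.6]
0.6 cm [-0.89  0.18  0.  ] deg [0.  0.  8.6]
0.75 cm [-0.89  0.18  0.  ] deg [0.  0.  8.6]
0.9 cm [-0.89  0.18  0.  ] deg [0.  0.  8.6]
1.05 cm [-0.89  0.18  0.  ] deg [0.  0.  8.6]
1.2 cm [-0.89  0.18  0.  ] deg [0.  0.  8.6]
1.35 cm [-0.89  0.18  0.  ] deg [0.  0.  8.6]
1.45 cm [-0.59  0.14  0.  ] deg [0.  0.  5.7]
1.5 cm [-0.29  0.08  0.  ] deg [0.  0.  2.9]
```

Request:
step_arm(steps=[[[-0.2, 0, 0.15], [0, 0, 3.1]], [[-0.6, 0.15, 0], [0, 0, 5.7]], [[-0.9, 0.2, 0], [0, 0, 8.6]], [[-0.9, 0.2, 0], [0, 0, 8.6]], [[-0.9, 0.2, 0], [0, 0, 8.6]], [[0, 0, 0], [0, 0, 0]]])

```text
clock: 19.45
tool_pos: [0.4716, 0.1635, 0.0427]
eef_rot: [0.229, 0.973, 0.0, 0.0]
contact_force: [0.1, 0.3, -0.2]
opening: 0.006
finger_force: 0.0
```

```bash
python3 g.py; python3 k.py 16.5 43 .6 .75 .9 1.05 1.2 1.35 1.45 1.5; cat > kn.py <<'E'
from g import *
t=vision.snapshot('top');s=vision.snapshot('side')
for n,c in(('side',s),('top',t)):
    g=cv2.cvtColor(c['img'],cv2.COLOR_RGB2GRAY)
    for a in np.arange(-.15,1.65,.15):
        v=[]
        for rr in(20,28,36,44):   # steel arm top, 18 mm above plate
            u,w=proj(c,wor(np.array([35-rr*np.cos(a),-56+rr*np.sin(a),28])/1e3));v.append(int(g[int(round(w)),int(round(u))]))
        print(n,round(a,2),v)
E
python3 kn.py
```

```text
t 19.45 fix mm [-24.5 -46.   42.7] F [ 0.07  0.33 -0.15] open 0.005547234938056374
rot err deg (tool) [6.000e-02 1.000e-02 6.431e+01]
0.6 cm [-0.93  0.19 -0.03] deg [0.  0.  8.7]
0.75 cm [-0.89  0.18  0.  ] deg [0.  0.  8.6]
0.9 cm [-0.89  0.18  0.  ] deg [0.  0.  8.6]
1.05 cm [-0.89  0.18  0.  ] deg [0.  0.  8.6]
1.2 cm [-0.89  0.18  0.  ] deg [0.  0.  8.6]
1.35 cm [-0.89  0.18  0.  ] deg [0.  0.  8.6]
1.45 cm [-0.59  0.14  0.  ] deg [0.  0.  5.7]
1.5 cm [-0.29  0.08  0.  ] deg [0.  0.  2.9]
side -0.15 [108, 104, 103, 104]
side 0.0 [116, 97, 90, 98]
side 0.15 [124, 92, 42, 35]
side 0.3 [150, 145, 118, 93]
side 0.45 [151, 150, 152, 147]
side 0.6 [133, 98, 79, 54]
side 0.75 [81, 45, 45, 44]
side 0.9 [48, 48, 49, 48]
side 1.05 [47, 49, 50, 41]
side 1.2 [52, 51, 47, 50]
side 1.35 [53, 53, 104, 106]
side 1.5 [54, 50, 114, 124]
top -0.15 [34, 36, 30, 32]
top 0.0 [32, 28, 24, 24]
top 0.15 [32, 30, 37, 41]
top 0.3 [29, 34, 32, 30]
top 0.45 [30, 26, 25, 23]
top 0.6 [31, 33, 23, 21]
top 0.75 [43, 44, 46, 39]
top 0.9 [39, 39, 43, 35]
top 1.05 [37, 36, 34, 34]
top 1.2 [37, 33, 35, 43]
top 1.35 [32, 34, 43, 34]
top 1.5 [36, 48, 40, 37]
```

The side view puts the bright steel arm at α≈0.45, exactly following. I continue the arc.

Request:
step_arm(steps=[[[-0.9, 0.2, 0], [0, 0, 8.7]], [[-0.9, 0.2, 0], [0, 0, 8.6]], [[-0.9, 0.2, 0], [0, 0, 8.6]], [[-0.9, 0.2, 0], [0, 0, 8.6]], [[-0.9, 0.2, 0], [0, 0, 8.6]], [[0, 0, 0], [0, 0, 0]]])

```text
clock: 20.3
tool_pos: [0.5095, 0.1398, 0.0424]
eef_rot: [0.57, 0.822, -0.0, 0.0]
contact_force: [0.7, -0.4, 0.9]
opening: 0.004
finger_force: 0.0
```

```bash
python3 g.py; python3 k.py 16.5 43 1.35 1.45 1.5 1.57 ; python3 kn.py | grep side
```

```text
t 20.3 fix mm [-1.3 -7.8 42.4] F [ 0.65 -0.39  0.88] open 0.003594209004806286
rot err deg (tool) [-1.000e-02  3.000e-02  2.136e+01]
1.35 cm [-0.87  0.18 -0.06] deg [-0.   0.   8.7]
1.45 cm [-0.59  0.14  0.  ] deg [0.  0.  5.7]
1.5 cm [-0.29  0.08  0.  ] deg [0.  0.  2.9]
1.57 cm [-0.41  0.1   0.  ] deg [0. 0. 4.]
side -0.15 [125, 129, 132, 131]
side 0.0 [115, 115, 113, 124]
side 0.15 [75, 47, 41, 37]
side 0.3 [47, 40, 42, 36]
side 0.45 [46, 38, 38, 39]
side 0.6 [46, 43, 37, 32]
side 0.75 [51, 41, 40, 39]
side 0.9 [75, 59, 40, 33]
side 1.05 [100, 90, 86, 97]
side 1.2 [127, 128, 144, 150]
side 1.35 [145, 144, 123, 128]
side 1.5 [122, 90, 115, 128]
```

Request:
step_arm(steps=[[[-0.9, 0.2, 0], [0, 0, 8.7]], [[-0.6, 0.15, 0], [0, 0, 5.7]], [[-0.3, 0.1, 0], [0, 0, 2.9]], [[-0.4, 0.1, 0], [0, 0, 4]], [[0, 0, 0], [0, 0, 0]]])

```text
clock: 21.02
tool_pos: [0.5198, 0.1199, 0.0424]
eef_rot: [0.712, 0.702, -0.0, 0.0]
contact_force: [-1.2, 0.8, -0.1]
opening: 0.005
finger_force: 0.0
```

Request:
step_arm(steps=[[[-0.2, 0, 0], [0, 0, 0]], [[0, 0, 0], [0, 0, 0]]])

```text
clock: 21.28
tool_pos: [0.5199, 0.1194, 0.0425]
eef_rot: [0.712, 0.702, 0.001, -0.0]
contact_force: [0.0, 3.6, -0.2]
opening: 0.003
finger_force: 1.7
```

Request:
step_arm(steps=[[[-0.2, 0, 0], [0, 0, 0]], [[0, 0, 0], [0, 0, 0]]])

```text
clock: 21.52
tool_pos: [0.5199, 0.1192, 0.0425]
eef_rot: [0.711, 0.703, 0.002, -0.001]
contact_force: [-0.6, 6.9, -1.4]
opening: 0.003
finger_force: 3.5
```

```bash
python3 g.py
```

```text
t 21.525 fix mm [19.2  2.8 42.5] F [-0.64  6.92 -1.38] open 0.002606087971637976
rot err deg (tool) [ 0.04 -0.22  0.13]
```

At the stop: x = 19.2 mm against 18.5 expected, 6.9 N. I back off, rise, and verify numerically.

Request:
step_arm(steps=[[[0.5, 0, 0], [0, 0, 0]], [[1, 0, 0], [0, 0, 0]], [[2, 0, 0], [0, 0, 0]], [[2, 0, -2], [0, 0, 0]], [[3, 0, -5], [0, 0, 0]], [[3, -2, -5], [0, 0, 0]], [[3, -4, -2], [0, 0, 0]], [[3, -4, 0], [0, 0, 0]], [[3, -4, 0], [0, 0, 0]], [[0, 0, 0], [0, 0, 0]], [[0, 0, 0], [0, 0, 0]]])

```text
clock: 22.9
tool_pos: [0.383, 0.3236, 0.1826]
eef_rot: [0.712, 0.702, 0.0, 0.0]
contact_force: [0.4, -0.3, -0.6]
opening: 0.003
finger_force: 0.0
```

```bash
python3 g.py; python3 hm.py; cat >> kn.py <<'E'
print('fine')
for a in np.arange(1.3,1.75,.04):
    g=t['img'][:,:,1];h=s['img'][:,:,1];v=[]
    for rr in(20,28,36,44):
        P=wor(np.array([35-rr*np.cos(a),-56+rr*np.sin(a),28])/1e3)
        v.append([int(cv2.getRectSubPix(i.copy(),(1,1),proj(c,P))[0,0]) for i,c in((g,t),(h,s))])
    print(round(a,2),v)
g=t['img'][:,:,1].copy();print('top x scan z=.028')
for y in(-30,-20,-10,18):
    print(y,[int(cv2.getRectSubPix(g,(1,1),proj(t,wor(np.array([x,y,28])/1e3)))[0,0]) for x in range(14,58,2)])
E
python3 kn.py | sed -n '/fine/,$p'
```

```text
t 22.9 fix mm [-183.3 -136.9  182.6] F [ 0.42 -0.31 -0.55] open 0.0029252117175186105
rot err deg (tool) [ 0.04 -0.    0.  ]
y -0.02 [44, 45, 48, 49, 48, 55, 96, 131, 130, 127, 128, 128, 127, 128, 126, 125, 129, 129, 126, 128, 129, 130, 126, 128, 130, 127, 117, 86, 82, 78, 73, 70, 69]
y 0.0 [41, 41, 41, 40, 41, 47, 91, 122, 127, 126, 126, 126, 128, 133, 130, 123, 127, 118, 115, 118, 116, 111, 126, 130, 130, 128, 117, 88, 90, 112, 108, 91, 62]
y 0.02 [41, 43, 41, 46, 46, 52, 92, 127, 130, 126, 127, 126, 126, 126, 129, 128, 128, 127, 127, 127, 127, 127, 128, 130, 140, 136, 114, 81, 98, 159, 163, 143, 102]
fine
1.3 [[136, 135], [97, 99], [58, 81], [30, 93]]
1.34 [[147, 146], [118, 117], [79, 97], [50, 113]]
1.38 [[158, 154], [135, 134], [104, 112], [75, 126]]
1.42 [[167, 157], [150, 149], [128, 117], [106, 134]]
1.46 [[172, 159], [163, 155], [150, 119], [133, 135]]
1.5 [[176, 162], [170, 156], [165, 119], [156, 130]]
1.54 [[181, 160], [177, 154], [175, 120], [169, 128]]
1.58 [[179, 160], [177, 150], [176, 120], [171, 127]]
1.62 [[177, 160], [174, 146], [173, 119], [167, 128]]
1.66 [[175, 157], [168, 138], [158, 120], [148, 128]]
1.7 [[170, 153], [156, 130], [141, 119], [120, 129]]
1.74 [[161, 148], [143, 117], [114, 117], [86, 128]]
top x scan z=.028
-30 [35, 34, 34, 33, 34, 43, 69, 107, 140, 165, 178, 176, 163, 140, 111, 95, 87, 84, 82, 81, 81, 81]
-20 [33, 33, 32, 34, 35, 42, 64, 100, 134, 162, 176, 175, 161, 134, 95, 64, 50, 60, 84, 101, 112, 118]
-10 [35, 34, 33, 29, 29, 37, 59, 92, 121, 145, 161, 164, 154, 131, 93, 65, 59, 79, 102, 118, 128, 129]
18 [34, 34, 35, 36, 35, 38, 45, 59, 73, 80, 79, 64, 50, 39, 35, 41, 55, 75, 99, 117, 127, 130]
```

The keeper lies square across (α≈1.57, centred at x = 35 mm), and the box is unmoved and home. I hand in.

```bash
python3 -c "
from plant import finish_job
print(finish_job())"
```

```text
the job is handed in; nothing more can be done
None
```

I toppled the relay box onto its back lid up, pushed it home against the end stop, swung the keeper fully across to its stop, and handed the job in at about 23 s; my first topple push passed over the top of the box, so I repeated it lower, and I checked the final pose only by pixel brightness and push forces.

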